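# Tidy the lens cartons into a row on the stock shelf

## Task

Tidy the low stock shelf: lay the three slim white cartons flat on it side by side, long sides touching, as one straight row that starts against the raised fence at the shelf's left end, with their back ends close up to the back stop. The black charger block, now in the way on the shelf, goes last in the row: on the board, right up against the open side of the third carton, at about the middle of its length, with the charger's long side along the carton. Leave the minerals, tape rolls and dish where they are.

Things in the scene. Friction and masses are not known exactly. Their poses are not given: they have to be found in the camera images.
- stock_shelf: low shelf, fixed to the table, wooden board on two aluminium runners; origin on the table under its centre; x to its back, y to its left end. Board top 50 mm above the origin, reaching x -102 to +102 and y -150 to +150 mm. Aluminium back stop strip along the back edge: inner face at x = +95 mm. Aluminium end fence along the left edge: inner face at y = +140 mm. Both rise 16 mm above the board; the front and right edges are open
- carton_a: slim white printed carton (a lens tube inside), 173 x 29 x 26 mm (long axis its x, width its y), 65 g; origin at the centre of its underside. The three cartons are alike and interchangeable. Starts on the table, to the left, among the clutter.
- carton_b: slim white printed carton (a lens tube inside), 173 x 29 x 26 mm (long axis its x, width its y), 65 g; origin at the centre of its underside. The three cartons are alike and interchangeable. Starts on the table, to the left, among the clutter.
- carton_c: slim white printed carton (a lens tube inside), 173 x 29 x 26 mm (long axis its x, width its y), 65 g; origin at the centre of its underside. The three cartons are alike and interchangeable. Starts dumped askew on the shelf board, on one side of the charger or the other.
- charger: black plug-in charger block, 42 x 62 x 30 mm (x, y, z; long side along its y), 90 g; origin at the centre of its underside. Starts dumped on the shelf board, in the left half or right of the middle, in the way of the row
- amethyst: violet mineral specimen, 58 x 80 x 42 mm, on the table off one end of a carton; origin at the centre of its underside; bystander, leave alone
- blue_crystal: blue mineral specimen, 57 x 60 x 41 mm, on the table right of the shelf; origin at the centre of its underside; bystander, leave alone
- tape_pink: pink roll of tape standing flat, 52 mm across, 28 mm high, beside a carton; origin at the centre of its underside; bystander, leave alone
- tape_orange: orange roll of tape standing flat, 52 mm across, 28 mm high, off one end of a carton; origin at the centre of its underside; bystander, leave alone
- dish: round glass dish, 101 mm across, 16 mm high, beside a carton; origin at the centre of its underside; bystander, leave alone
There are look-alikes about, which are no part of the job. Leave any brown look-alike of the carton_b alone.

How it is judged:
By the outcome, as a careful person would: the job done as asked, in the order asked, and still so for the second after the job is handed in, with the robot touching nothing.
It also fails if it takes over 72 s, if anything falls off the work surface, if the arm or the gripper's body presses on something with over 40 N, if the wrist force passes 120 N, or if a joint passes its speed limit or range.

## Robot

A 6-joint arm with a two-finger parallel gripper is mounted at the origin on a cart in front of the work surface, level with it; the furniture and walls round the work are solid. World frame = base frame: x ahead of the robot, y to its left, z up, the work surface at z = 0. Lengths are in m, angles in rad, forces in N, time in s.
With the tool pointing down it reaches from about 0.275 to 0.85 m from the base axis. Payload 5.2 kg.
Tool frame: the origin (TCP) lies where the fingers leave the gripper's body, on its centre line; the fingertips stand 73 mm ahead of it and the grasp point (between the pads) lies 54 mm ahead of it (env.finger_overhang is the distance from the TCP to the fingertips, in m); z points along the fingers, x is the direction in which the jaws open and shut, and the axes are right-handed (so a half turn about z gives the same grasp; the last joint's range is limited). The gripper opens to 85 mm and grips with 20 to 120 N. Pads are 22 mm wide; open, the fingers measure 114 mm over their backs; the gripper's body (76 mm by 85 mm) begins 54 mm behind the grasp point. The pads swing forward as they close: fully open they stand 13 mm farther back than shut.
Start: joints at [1.134, 0.259, 1.535, -0, 1.348, -0.203], TCP at [0.127, 0.535, 0.304] pointing down, gripper open.
Joint ranges: [-3.14, 3.14], [-0.91, 2.08], [0.19, 2.58], [-1.22, 4.36], [0.22, 2.71], [-3.12, 3.12]. Speed limits (rad/s): [2.57, 2.57, 3.14, 3.14, 3.14, 3.14].

## Interface

Orientations are given as a unit quaternion [w, x, y, z].
In Python, from bench import env, viewer gives the robot as it stands.
- The arm moves only by the tool jog_arm, never from a script. Its argument "targets" is a list of rows, each a list of 7 numbers: the shift along the tool's x, y, z scaled (see below), then the turn, a rotation vector about the tool's x, y, z scaled (see below), then the opening, from 0 (shut) to 1 (fully open). In form: [[tx, ty, tz, wx, wy, wz, grip], ...]. A call has 1 to 8 rows; each row shifts and turns the commanded pose from where the row before left it, along the tool's axes as they then stand; what a row does not reach is not made up. The controller multiplies each number of a shift by 0.15 m and each number of a turn by pi/4 rad. A row lasts 1/10 s, in which the tool goes at most 50 mm and 8.59 degrees, less where a joint would pass 70% of its speed; a pose out of reach is approached as far as the arm can. A call with a number of a shift or a turn outside -1 to 1 is refused whole. A call with a gripper value outside its range is refused whole. The fingers move at their own pace and stop on an object; "force" is the grip in N (left out, the last holds). Time passes only in rows, so rows that do not move let the fingers close. It gives the time, the measured TCP pose, the force and the opening at its end, in the units of the state.
- env.get_obs(): the state, without advancing time (a new reading comes with each control period).
- viewer.get_image(name): name is "scene" or "top" or "wrist"; returns the picture (420x560x3 uint8, red, green, blue); there is no depth.
- viewer.camera_info(name): a dict with "intrinsics" (3x3 intrinsics, pixels), "rvec" (rotation vector, rad) and "tvec" (3), from world to camera coordinates, as OpenCV has them. Camera axes: x right, y down, z forward; pixel columns grow to the right and rows downward; lengths in m; the calibration is good to about 2 mm. A picture is of the moment at which its call begins: read the wrist's pose just before it. camera_info takes no time and is no camera call; for the wrist camera it gives the pose at the moment of the call.
- env.job_done(): hands the job in, once; it reports no verdict.
The state is a dict: "time_s": time; "joint_positions": joint angles; "joint_vel": joint speeds; "joint_torque": joint torques, N m; "tcp_pos": TCP position; "tool_rot": TCP orientation; "ft_force": force on the tool from outside, world axes, zero at the start; "ft_torque": the same for the moment, N m; "grip_width": finger opening in m.
Only numpy, scipy, OpenCV 4.12 (cv2) and the standard library are available. Lean on these libraries where they do the work, as an engineer would, in place of code of your own. Each camera call takes 0.05 s, during which the arm holds its last target. There are 200 camera calls.

## Working session

There is one attempt and no reset: what is moved stays moved. The work goes in short steps, Python scripts to look and compute and a tool call to move; the robot and the scene stay as the last step left them, time stands still between calls to the robot, and variables do not carry over. Pictures are saved under pics/ and viewed, about 8 in all and at most 12, crops included, and the job is handed in when it is done.

Besides the shell and the picture viewer there is one more tool, called after ">>>" by a JSON object that holds its "api" and its "payload". jog_arm: Moves the arm, as the interface text tells. Shifts and turns lie within -1 to 1; 1 stands for 0.15 m of shift or pi/4 rad of turn. Its arguments: {"type":"object","properties":{"targets":{"type":"array"},"force":{"type":"number"}},"required":["targets"]}

```bash
ls; mkdir -p pics; python3 - <<'E'
from bench import env, viewer
import cv2,numpy as np
o=env.get_obs();print(o['time_s'],o['tcp_pos'],o['tool_rot'],o['grip_width'])
for n in('top','scene'):
    im=viewer.get_image(n);cv2.imwrite(f'pics/{n}0.png',im[:,:,::-1])
    c=viewer.camera_info(n);R=cv2.Rodrigues(np.array(c['rvec']))[0];print(n,c['intrinsics'],-R.T@np.array(c['tvec']).ravel(),R)
E
```

```text
pics
0.0 [0.1272332  0.5346585  0.30305613] [ 4.30657282e-04  7.84762009e-01  6.19796497e-01 -8.40217546e-04] 0.08525751086918015
top [[424.95926257   0.         287.57205917]
 [  0.         424.95926257 212.52963999]
 [  0.           0.           1.        ]] [0.28738269 0.10931077 1.45602684] [[-0.01317769 -0.99983891 -0.01218651]
 [-0.9900587   0.0147537  -0.13987889]
 [ 0.14003615  0.01022208 -0.99009362]]
scene [[428.09645906   0.         284.30062339]
 [  0.         428.09645906 206.93371222]
 [  0.           0.           1.        ]] [-0.98948275 -0.02762204  0.9907277 ] [[ 0.09399682 -0.99553466 -0.00867941]
 [-0.52726495 -0.04238476 -0.84864316]
 [ 0.84448581  0.08434611 -0.52889456]]
```

View pics/top0.png

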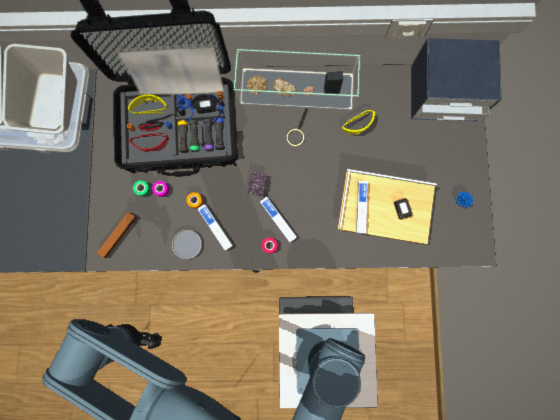

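View pics/scene0.png

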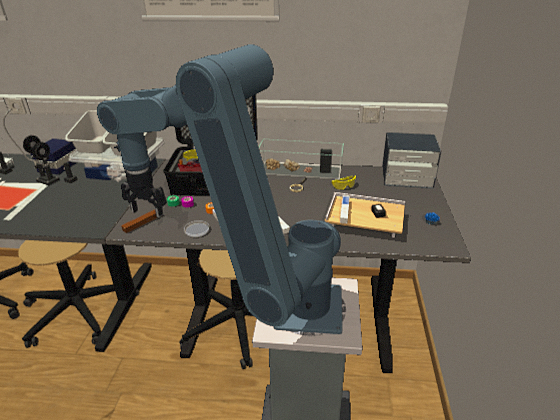

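The top view shows two table cartons at about (215,227) and (278,219). The shelf's corners are near (348,170), (437,178), (428,243) and (339,232). Carton c is at (362,206), the charger at (403,208), and the brown look-alike at (117,235). In the scene view the arm hides part of the cartons.

```bash
cat > h.py <<'E'
from bench import env, viewer
import cv2,numpy as np
from scipy.spatial.transform import Rotation as Ro
def cam(n):
    c=viewer.camera_info(n);R=cv2.Rodrigues(np.array(c['rvec']))[0]
    return np.array(c['intrinsics']),R,np.array(c['tvec']).ravel()
def cast(C,px,z):
    K,R,t=C;px=np.atleast_2d(px);d=np.c_[px,np.ones(len(px))]@np.linalg.inv(K).T@R
    o=-R.T@t;return o+d*((z-o[2])/d[:,2])[:,None]
def proj(C,P):
    K,R,t=C;p=(np.atleast_2d(P)@R.T+t)@K.T;return p[:,:2]/p[:,2:]
def rect(C,cnt,z):
    P=cast(C,cnt.reshape(-1,2),z)[:,:2];(c,(w,h),a)=cv2.minAreaRect((P*1000).astype(np.float32))
    if w<h:w,h,a=h,w,a+90
    return np.round(c,1),round(w,1),round(h,1),round((a+90)%180-90,1)
def comps(mask,amin):
    mask=cv2.morphologyEx(mask.astype(np.uint8)*255,cv2.MORPH_CLOSE,np.ones((5,5)))
    return [c for c in cv2.findContours(mask,cv2.RETR_EXTERNAL,cv2.CHAIN_APPROX_NONE)[0] if cv2.contourArea(c)>amin]
def st():
    o=env.get_obs();R=Ro.from_quat(np.roll(o['tool_rot'],-1)).as_matrix()
    print('t',round(o['time_s'],2),'tcp',np.round(o['tcp_pos']*1000,1),'w',round(o['grip_width']*1000,1),'xaxis yaw',round(np.degrees(np.arctan2(R[1,0],R[0,0])),2),'tilt z',np.round(R[:,2],3),'F',np.round(o['ft_force'],1));return o,R
E
python3 - <<'E'
from h import *
im=cv2.imread('pics/top0.png');C=cam('top')
hsv=cv2.cvtColor(im,cv2.COLOR_BGR2HSV);H,S,V=cv2.split(hsv)
roi=np.zeros(H.shape,bool);roi[160:262,100:480]=1
white=roi&(((V>150)&(S<60))|((H>95)&(H<125)&(S>110)&(V>90)))
for c in comps(white,60): print('white',c.reshape(-1,2).mean(0),rect(C,c,.026),rect(C,c,.076))
wood=roi&(H>10)&(H<28)&(S>60)&(V>140)
for c in comps(wood,800): print('wood',rect(C,c,.05),cast(C,cv2.approxPolyDP(cv2.convexHull(c),5,True).reshape(-1,2),.05).round(3).tolist())
sub=(V<70)&roi; sub[:,:380]=0; sub[:,425:]=0; sub[:190]=0;sub[225:]=0
for c in comps(sub,30): print('chg',rect(C,c,.08))
sub=roi&((S>130)|((V>100)&(S>20)))
for c in comps(sub,80): print('any',c.reshape(-1,2).mean(0).round(),rect(C,c,.03))
K,R,t=cam('wrist');print('wrist cam',K.round(1).tolist(),(-R.T@t).round(3),R.round(3).tolist())
E
```

```text
white [186.08433735 244.42168675] (array([385.7, 464.7]), 93.1, 90.6, -39.5) (array([382.3, 452.2]), 89.9, 87.4, -39.5)
white [213.70408163 226.08163265] (array([448. , 375.9]), 179.8, 30.0, 33.7) (array([442.4, 366.6]), 173.5, 29.0, 33.7)
white [277.82795699 219.22580645] (array([468.2, 157.9]), 173.7, 31.0, 35.5) (array([461.8, 156.2]), 167.6, 29.9, 35.5)
white [464.61702128 199.04255319] (array([ 527.1, -478. ]), 54.7, 52.4, 68.3) (array([ 518.7, -457.5]), 52.8, 50.5, 68.3)
white [361.675      206.50833333] (array([ 506.4, -127.9]), 179.3, 33.9, -4.3) (array([ 498.7, -119.6]), 173.0, 32.7, -4.3)
white [373.65743945 185.55363322] (array([ 513.2, -217.1]), 307.2, 204.1, 80.4) (array([ 505.3, -205.7]), 296.4, 196.9, 80.4)
wood (array([ 493.2, -244.1]), 221.6, 199.7, 79.6) [[0.586, -0.148, 0.05], [0.602, -0.2, 0.05], [0.569, -0.369, 0.05], [0.378, -0.334, 0.05], [0.414, -0.132, 0.05]]
wood (array([520.9, -91.9]), 200.2, 70.7, -11.1) [[0.622, -0.076, 0.05], [0.596, -0.142, 0.05], [0.421, -0.099, 0.05], [0.429, -0.043, 0.05]]
chg (array([ 490.4, -252.1]), 56.2, 40.6, 15.6)
any [298. 206.] (array([498. , 121.5]), 1307.4, 348.1, 89.1)
wrist cam [[352.7, 0.0, 276.8], [0.0, 352.7, 211.5], [0.0, 0.0, 1.0]] [0.06  0.55  0.373] [[0.231, 0.973, -0.001], [0.935, -0.222, 0.275], [0.267, -0.065, -0.961]]
```

>>> {"api": "jog_arm", "payload": {"targets": [[-0.25,0.2,0,0,0,0,0.6],[-0.25,0.2,0,0,0,0,0.6],[-0.25,0.2,0,0,0,0,0.6],[-0.25,0.2,0,0,0,0,0.6],[-0.25,0.2,0,0,0,0,0.6],[-0.25,0.2,0,0,0,0,0.6],[-0.25,0.2,0,0,0,0,0.6],[-0.25,0.2,0,0,0,0,0.6]]}}

```text
time_s: 0.9
tcp_pos: [0.2914, 0.1859, 0.3039]
tool_rot: [0.0, 0.785, 0.62, 0.0]
ft_force: [1.7, 0.8, -0.1]
grip_width: 0.0508
```

>>> {"api": "jog_arm", "payload": {"targets": [[-0.25,0.2,0,0,0,0,0.6],[-0.25,0.2,0,0,0,0,0.6],[-0.25,0.2,0,0,0,0,0.6],[-0.25,0.2,0,0,0,0,0.6],[-0.25,0.2,0,0,0,0,0.6],[-0.25,0.2,0,0,0,0,0.6],[-0.25,0.2,0,0,0,0,0.6],[-0.25,0.2,0,0,0,-0.08,0.6]]}}

```text
time_s: 1.7
tcp_pos: [0.4556, -0.1618, 0.3035]
tool_rot: [-0.0, 0.765, 0.644, 0.0]
ft_force: [1.0, 0.2, 0.0]
grip_width: 0.0509
```

>>> {"api": "jog_arm", "payload": {"targets": [[-0.25,0.2,0,0,0,0,0.6],[0,0,0,0,0,0,0.6]]}}

```text
time_s: 1.9
tcp_pos: [0.4804, -0.2071, 0.3027]
tool_rot: [0.001, 0.766, 0.643, -0.0]
ft_force: [-0.5, 1.1, -0.5]
grip_width: 0.0515
```

```bash
python3 - <<'E'
from h import *
st();C=cam('wrist');im=viewer.get_image('wrist');cv2.imwrite('pics/w1.png',im[:,:,::-1]);np.savez('w1.npz',K=C[0],R=C[1],t=C[2])
E
```

```text
t 1.9 tcp [ 480.4 -207.1  302.7] w 51.5 xaxis yaw 79.97 tilt z [ 0.    -0.002 -1.   ] F [-0.5  1.1 -0.5]
```

View pics/w1.png

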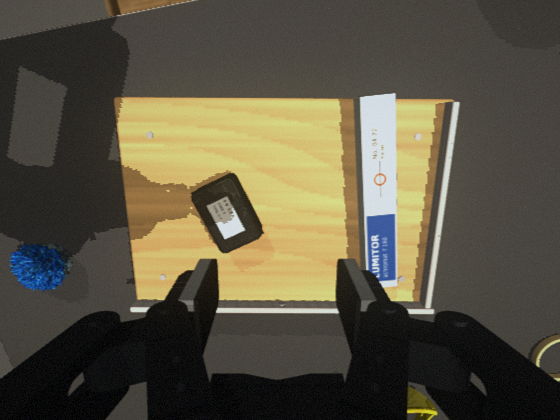

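The wrist view shows the board with its front edge at row ~98, the back stop at row ~310 and the fence from (456,102) to (430,307). Carton c runs from (378,96) to (380,285) and the charger sits at (227,213), tilted. Next I'll fit these.

```bash
python3 - <<'E'
from h import *
z=np.load('w1.npz');C=(z['K'],z['R'],z['t'])
im=cv2.imread('pics/w1.png');H,S,V=cv2.split(cv2.cvtColor(im,cv2.COLOR_BGR2HSV))
wood=((H>8)&(H<30)&(S>70)&(V>90))
# front edge: first wood row per column; right edge
ys=[];
for x in list(range(130,330,10)):
    c=np.where(wood[60:150,x])[0]; ys.append((x,60+c[0]-.5))
xs=[]
for y in range(110,180,5):
    c=np.where(wood[y,90:180])[0]; xs.append((90+c[0]-.5,y))
def line(px,zz):
    P=cast(C,np.array(px,float),zz)[:,:2];vx,vy,x,y=cv2.fitLine((P*1000).astype(np.float32),cv2.DIST_HUBER,0,.01,.01).ravel();return round(float(np.degrees(np.arctan2(vy,vx))),2),(x,y)
print('front',line(ys,.05));print('right',line(xs,.05))
# fence inner top edge & stop: bright low-sat
g=(S<50)&(V>130)
f=[];fo=[]
for y in range(115,290,5):
    c=np.where(g[y,415:475])[0]
    if len(c): f.append((415+c[0]-.5,y));fo.append((415+c[-1]+.5,y))
s=[];so=[]
for x in list(range(225,335,8)):
    c=np.where(g[290:325,x])[0]
    if len(c): s.append((x,290+c[0]-.5));so.append((x,290+c[-1]+.5))
print('fence in',line(f,.066),'out',line(fo,.066));print('stop in',line(s,.066),'out',line(so,.066))
roi=np.zeros(H.shape,bool);roi[80:295,350:405]=1
cm=roi&(((V>150)&(S<60))|((H>95)&(H<125)&(S>100)))
for c in comps(cm,1000): print('carton c',rect(C,c,.076))
roi=np.zeros(H.shape,bool);roi[160:262,180:275]=1
cm=roi&((V<75)|(S<60))
for c in comps(cm,1000): print('charger',rect(C,c,.08),rect(C,c,.065),cv2.boundingRect(c))
E
```

```text
front (80.0, (np.float32(392.29852), np.float32(-244.17375)))
right (-10.58, (np.float32(416.32202), np.float32(-341.82077)))
fence in (-10.26, (np.float32(517.5332), np.float32(-66.54551))) out (-10.32, (np.float32(516.83), np.float32(-60.433617)))
stop in (80.04, (np.float32(597.56006), np.float32(-218.54872))) out (80.05, (np.float32(601.5484), np.float32(-228.02269)))
carton c (array([ 500.2, -120.2]), 172.3, 34.2, -1.8)
charger (array([ 490.1, -252.8]), 62.4, 44.2, 15.6) (array([ 494.1, -255.7]), 65.6, 46.4, 15.6) (191, 173, 72, 80)
```

>>> {"api": "jog_arm", "payload": {"targets": [[0.297,0.014,0,0,0,0,0.6],[0.297,0.014,0,0,0,-0.129,0.6],[0,0,0.3,0,0,0,0.6],[0,0,0.3,0,0,0,0.6],[0,0,0.3,0,0,0,0.6],[0,0,0.278,0,0,0,0.6],[0,0,0,0,0,0,0.2],[0,0,0,0,0,0,0.2]], "force": 40}}

```text
time_s: 2.75
tcp_pos: [0.4972, -0.1139, 0.1276]
tool_rot: [-0.001, 0.731, 0.682, -0.0]
ft_force: [0.7, -0.6, -0.4]
grip_width: 0.028
```

>>> {"api": "jog_arm", "payload": {"targets": [[0,0,0,0,0,0,0.2],[0,0,0,0,0,0,0.2]]}}

```text
time_s: 2.95
tcp_pos: [0.4987, -0.115, 0.1293]
tool_rot: [0.002, 0.731, 0.682, 0.001]
ft_force: [-0.4, -0.4, -0.7]
grip_width: 0.0284
```

>>> {"api": "jog_arm", "payload": {"targets": [[0,0,-0.025,0,0,0,0.2],[0,0,0,0,0,0.131,0.2],[0.047,0.075,0,0,0,0,0.2],[0.047,0.075,0,0,0,0,0.2],[0,0,0.022,0,0,0,0.2],[0,0.015,0,0,0,0,0.2],[0,0,0,0,0,0,0.2]]}}

```text
time_s: 3.65
tcp_pos: [0.5249, -0.1051, 0.1273]
tool_rot: [-0.0, 0.765, 0.644, -0.0]
ft_force: [-0.3, -0.1, -0.3]
grip_width: 0.028
```

>>> {"api": "jog_arm", "payload": {"targets": [[0,0.015,0,0,0,0,0.2],[0,0,0,0,0,0,0.2]]}}

```text
time_s: 3.85
tcp_pos: [0.5256, -0.1052, 0.1271]
tool_rot: [-0.001, 0.765, 0.644, -0.001]
ft_force: [-3.0, 1.0, -0.5]
grip_width: 0.0283
```

>>> {"api": "jog_arm", "payload": {"targets": [[0,0.01,0,0,0,0,0.2],[0,0,0,0,0,0,0.45],[0,0,0,0,0,0,0.45],[0,0,-0.33,0,0,0,0.45],[-0.27,0.027,0,0,0,0,0],[0,0,0,0,0,0,0],[0,0,0.33,0,0,0,0],[0,0,0,0,0,0,0]]}}

```text
time_s: 4.65
tcp_pos: [0.5242, -0.1462, 0.1243]
tool_rot: [-0.002, 0.766, 0.643, -0.001]
ft_force: [-1.3, -0.1, -0.0]
grip_width: -0.0001
```

>>> {"api": "jog_arm", "payload": {"targets": [[0.09,0,0,0,0,0,0],[0.04,0,0,0,0,0,0],[0.04,0,0,0,0,0,0],[0.02,0,0,0,0,0,0],[0,0,0,0,0,0,0]]}}

```text
time_s: 5.15
tcp_pos: [0.5306, -0.1175, 0.1284]
tool_rot: [0.001, 0.765, 0.644, 0.0]
ft_force: [0.4, -0.9, 0.0]
grip_width: 0.0002
```

>>> {"api": "jog_arm", "payload": {"targets": [[0.02,0,0,0,0,0,0],[0,0,0,0,0,0,0]]}}

```text
time_s: 5.35
tcp_pos: [0.5309, -0.1152, 0.1279]
tool_rot: [0.0, 0.765, 0.644, 0.0]
ft_force: [-0.6, 0.5, 0.0]
grip_width: 0.0001
```

>>> {"api": "jog_arm", "payload": {"targets": [[0.015,0,0,0,0,0,0],[0,0,0,0,0,0,0]]}}

```text
time_s: 5.55
tcp_pos: [0.5312, -0.1132, 0.1277]
tool_rot: [0.0, 0.765, 0.643, 0.0]
ft_force: [-0.2, 0.3, 0.5]
grip_width: -0.0
```

>>> {"api": "jog_arm", "payload": {"targets": [[0.01,0,0,0,0,0,0],[0,0,0,0,0,0,0]]}}

```text
time_s: 5.75
tcp_pos: [0.5314, -0.1121, 0.1277]
tool_rot: [0.0, 0.765, 0.644, -0.0]
ft_force: [-0.8, -3.0, 0.3]
grip_width: -0.0001
```

>>> {"api": "jog_arm", "payload": {"targets": [[0.01,0,0,0,0,0,0],[0,0,0,0,0,0,0],[-0.03,0,0,0,0,0,0],[0,0,-0.333,0,0,0,0.5],[0,0,-0.333,0,0,0,0.5],[0,-0.3,-0.13,0,0,0,0.5],[0,0,0,0,0,0,0.5]]}}

```text
time_s: 6.45
tcp_pos: [0.4842, -0.1057, 0.25]
tool_rot: [0.001, 0.765, 0.644, 0.001]
ft_force: [0.5, -0.7, 0.0]
grip_width: 0.0427
```

```bash
python3 - <<'E'
from h import *
st();C=cam('wrist');im=viewer.get_image('wrist');cv2.imwrite('pics/w2.png',im[:,:,::-1]);np.savez('w2.npz',K=C[0],R=C[1],t=C[2])
E
```

```text
t 6.45 tcp [ 484.2 -105.7  250. ] w 42.7 xaxis yaw 80.13 tilt z [ 0.002 -0.    -1.   ] F [ 0.5 -0.7  0. ]
```

View pics/w2.png

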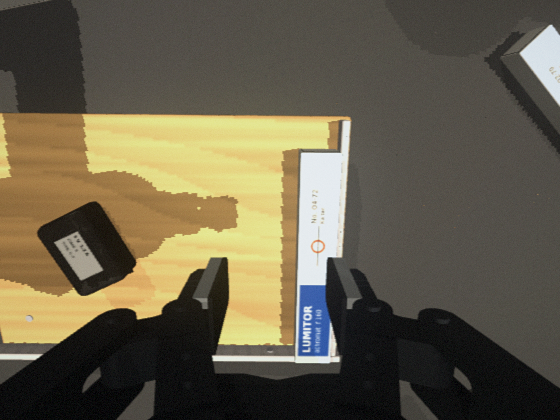

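Carton c now sits flush with the fence and the back stop. Next is the nearer table carton.

>>> {"api": "jog_arm", "payload": {"targets": [[0.286,-0.068,0,0,0,0,0.5],[0.286,-0.068,0,0,0,0,0.5],[0.286,-0.068,0,0,0,0,0.5],[0.286,-0.068,0,0,0,0,0.5],[0.286,-0.068,0,0,0,0,0.5],[0.286,-0.068,0,0,0,0,0.5]]}}

```text
time_s: 7.1
tcp_pos: [0.4702, 0.1592, 0.2458]
tool_rot: [-0.001, 0.766, 0.643, -0.001]
ft_force: [1.3, 1.0, 0.4]
grip_width: 0.0425
```

>>> {"api": "jog_arm", "payload": {"targets": [[0,0,0,0,0,-0.168,0.5],[0,0,0,0,0,-0.168,0.5],[0,0,0,0,0,-0.168,0.5],[0,0,0,0,0,-0.168,0.5],[0,0,0,0,0,-0.168,0.5],[0,0,0,0,0,-0.168,0.5],[0,0,0,0,0,0,0.5]]}}

```text
time_s: 7.8
tcp_pos: [0.4705, 0.1575, 0.2457]
tool_rot: [-0.001, 0.458, 0.889, -0.0]
ft_force: [-0.0, -0.3, 0.3]
grip_width: 0.0425
```

```bash
cat > wc.py <<'E'
from h import *
import sys
st();C=cam('wrist');im=viewer.get_image('wrist')[:,:,::-1].copy();cv2.imwrite(sys.argv[1],im)
H,S,V=cv2.split(cv2.cvtColor(im,cv2.COLOR_BGR2HSV))
cm=(((V>150)&(S<50))|((H>100)&(H<122)&(S>120)&(V>60)))
for c in comps(cm,1500): print(cv2.boundingRect(c),rect(C,c,.026))
E
python3 wc.py pics/w3.png
```

```text
t 7.8 tcp [470.5 157.5 245.7] w 42.5 xaxis yaw 125.54 tilt z [-0.002  0.    -1.   ] F [-0.  -0.3  0.3]
(465, 210, 55, 130) (array([420.6, 358.1]), 127.6, 31.1, 33.8)
(261, 86, 69, 202) (array([460.9, 168.3]), 173.0, 54.5, 35.8)
```

View pics/w3.png

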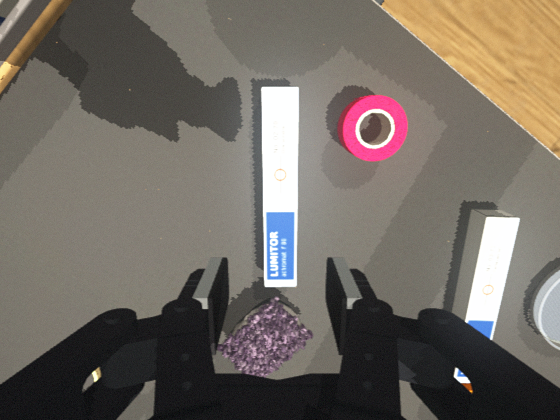

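```bash
python3 - <<'E'
from h import *
C=cam('wrist');P=cast(C,[[262,87],[299,87],[297,287],[264,288]],.026)[:,:2]*1000
print(P.round(1).tolist(),P.mean(0).round(1)); a=P[2:].mean(0)-P[:2].mean(0);print(np.degrees(np.arctan2(a[1],a[0])),np.hypot(*a))
o,R=st();d=P.mean(0)-o['tcp_pos'][:2]*1000;print('tool shift mm',(R[:2,:2].T@d).round(1))
Q=cast(C,[[471,208],[516,215],[492,352],[466,350]],.026)[:,:2]*1000;print(Q.round(1).tolist())
E
```

```text
[[406.5, 97.1], [389.8, 120.6], [529.7, 221.2], [547.9, 197.2]] [468.5 159. ]
35.51341266209303 172.74309296742686
t 7.85 tcp [470.4 157.4 245.9] w 42.7 xaxis yaw 125.31 tilt z [-0.002  0.    -1.   ] F [0.7 0.6 0.2]
tool shift mm [ 2.4 -0.7]
[[383.5, 298.3], [365.6, 334.3], [476.9, 416.3], [489.8, 394.2]]
```

>>> {"api": "jog_arm", "payload": {"targets": [[0.016,-0.005,0.28,0,0,0,0.5],[0,0,0.28,0,0,0,0.5],[0,0,0.28,0,0,0,0.5],[0,0,0.28,0,0,0,0.5],[0,0,0,0,0,0,0.2],[0,0,0,0,0,0,0.2],[0,0,0,0,0,0,0.2]], "force": 40}}

```text
time_s: 8.55
tcp_pos: [0.4694, 0.1589, 0.0806]
tool_rot: [0.001, 0.459, 0.889, 0.001]
ft_force: [0.1, 0.4, -0.4]
grip_width: 0.0283
```

>>> {"api": "jog_arm", "payload": {"targets": [[0,0,-0.15,0,0,0,0.2],[0,0,-0.3,0,0,0,0.2],[0,0,-0.3,0,0,0,0.2],[0,0,-0.2,0,0,0,0.2],[0,0,0,0,0,0,0.2]]}}

```text
time_s: 9.05
tcp_pos: [0.4713, 0.1592, 0.2288]
tool_rot: [0.006, 0.458, 0.889, 0.004]
ft_force: [0.5, 0.0, -0.9]
grip_width: 0.0284
```

>>> {"api": "jog_arm", "payload": {"targets": [[0,0,0,0,0,0.168,0.2],[0,0,0,0,0,0.168,0.2],[0,0,0,0,0,0.168,0.2],[0,0,0,0,0,0.168,0.2],[0,0,0,0,0,0.168,0.2],[0,0,0,0,0,0.168,0.2]]}}

```text
time_s: 9.65
tcp_pos: [0.4681, 0.1587, 0.2223]
tool_rot: [0.0, 0.767, 0.641, 0.0]
ft_force: [0.8, -0.1, -0.8]
grip_width: 0.0283
```

>>> {"api": "jog_arm", "payload": {"targets": [[-0.268,0.096,0,0,0,0,0.2],[-0.268,0.096,0,0,0,0,0.2],[-0.268,0.096,0,0,0,0,0.2],[-0.268,0.096,0,0,0,0,0.2],[-0.268,0.096,0,0,0,0,0.2],[-0.268,0.096,0,0,0,0,0.2],[-0.268,0.096,0,0,0,0,0.2],[0,0,0,0,0,0,0.2]]}}

```text
time_s: 10.45
tcp_pos: [0.5203, -0.1409, 0.2224]
tool_rot: [0.002, 0.767, 0.642, 0.0]
ft_force: [0.3, 0.3, -0.0]
grip_width: 0.028
```

```bash
cat > uv.py <<'E'
from h import *
o,R=st();p=o['tcp_pos'][:2]*1000
print('u,v',(np.array([[.9848,-.1736],[.1736,.9848]])@p).round(1))
E
python3 uv.py
```

```text
t 10.45 tcp [ 520.3 -140.9  222.4] w 28.0 xaxis yaw 79.81 tilt z [ 0.003 -0.003 -1.   ] F [ 0.3  0.3 -0. ]
u,v [536.9 -48.4]
```

>>> {"api": "jog_arm", "payload": {"targets": [[0,-0.007,0.3,0,0,0,0.2],[0,0,0.2,0,0,0,0.2],[0,0,0.1,0,0,0,0.2],[0,0,0,0,0,0,0.2],[0,0.015,0,0,0,0,0.2],[0,0,0,0,0,0,0.2]]}}

```text
time_s: 11.05
tcp_pos: [0.5218, -0.1362, 0.1332]
tool_rot: [0.001, 0.765, 0.644, 0.001]
ft_force: [0.2, -0.3, 0.2]
grip_width: 0.0277
```

>>> {"api": "jog_arm", "payload": {"targets": [[0,0.015,0,0,0,0,0.2],[0,0,0,0,0,0,0.2]]}}

```text
time_s: 11.25
tcp_pos: [0.5227, -0.1362, 0.1323]
tool_rot: [-0.0, 0.765, 0.644, -0.0]
ft_force: [-3.4, 1.8, 1.3]
grip_width: 0.0283
```

>>> {"api": "jog_arm", "payload": {"targets": [[0,0.005,0.018,0,0,0,0.2],[0,0,0,0,0,0,0.45],[0,0,0,0,0,0,0.45],[0,0,-0.33,0,0,0,0.45],[-0.27,0.01,0,0,0,0,0],[0,0,0,0,0,0,0],[0,0,0.315,0,0,0,0],[0,0,0,0,0,0,0]]}}

```text
time_s: 12.05
tcp_pos: [0.5153, -0.1753, 0.1268]
tool_rot: [-0.004, 0.766, 0.643, -0.001]
ft_force: [-0.2, 2.0, 0.7]
grip_width: -0.0001
```

>>> {"api": "jog_arm", "payload": {"targets": [[0.08,0,0,0,0,0,0],[0.06,0,0,0,0,0,0],[0.04,0,0,0,0,0,0],[0.03,0,0,0,0,0,0],[0,0,0,0,0,0,0]]}}

```text
time_s: 12.55
tcp_pos: [0.5241, -0.1448, 0.132]
tool_rot: [0.001, 0.765, 0.644, 0.0]
ft_force: [0.3, -0.4, -0.4]
grip_width: -0.0002
```

```bash
python3 uv.py
```

```text
t 12.55 tcp [ 524.1 -144.8  132. ] w -0.2 xaxis yaw 80.19 tilt z [ 0.002 -0.001 -1.   ] F [ 0.3 -0.4 -0.4]
u,v [541.3 -51.6]
```

>>> {"api": "jog_arm", "payload": {"targets": [[0.015,0,0,0,0,0,0],[0.01,0,0,0,0,0,0],[0,0,0,0,0,0,0]]}}

```text
time_s: 12.85
tcp_pos: [0.5243, -0.1421, 0.1313]
tool_rot: [0.0, 0.765, 0.643, 0.0]
ft_force: [1.0, -0.7, 0.3]
grip_width: -0.0001
```

>>> {"api": "jog_arm", "payload": {"targets": [[0.01,0,0,0,0,0,0],[0,0,0,0,0,0,0]]}}

```text
time_s: 13.05
tcp_pos: [0.5245, -0.1406, 0.1311]
tool_rot: [0.0, 0.765, 0.643, 0.0]
ft_force: [1.0, -1.2, 1.3]
grip_width: 0.0002
```

>>> {"api": "jog_arm", "payload": {"targets": [[0.008,0,0,0,0,0,0],[0,0,0,0,0,0,0]]}}

```text
time_s: 13.25
tcp_pos: [0.5246, -0.1402, 0.1311]
tool_rot: [0.001, 0.765, 0.644, -0.001]
ft_force: [-0.3, -5.6, 0.7]
grip_width: 0.0002
```

>>> {"api": "jog_arm", "payload": {"targets": [[-0.03,0,0,0,0,0,0],[0,0,-0.333,0,0,0,0.5],[0,0,-0.333,0,0,0,0.5],[0.298,-0.1,-0.1,0,0,0,0.5],[0.298,-0.1,0,0,0,0,0.5],[0.298,-0.1,0,0,0,0,0.5],[0.298,-0.1,0,0,0,0,0.5],[0.298,-0.1,0,0,0,0,0.5]]}}

```text
time_s: 14.05
tcp_pos: [0.4874, 0.0911, 0.2459]
tool_rot: [-0.0, 0.766, 0.643, -0.0]
ft_force: [1.0, 0.7, 0.5]
grip_width: 0.0429
```

>>> {"api": "jog_arm", "payload": {"targets": [[0.298,-0.1,0,0,0,0,0.5],[0.298,-0.1,0,0,0,0,0.5],[0.298,-0.1,0,0,0,0,0.5],[0.298,-0.1,0,0,0,0,0.5],[0.298,-0.1,0,0,0,0,0.5],[0.298,-0.1,0,0,0,0,0.5]]}}

```text
time_s: 14.65
tcp_pos: [0.4447, 0.3708, 0.2457]
tool_rot: [-0.0, 0.765, 0.644, -0.0]
ft_force: [0.2, -0.1, -0.3]
grip_width: 0.0426
```

>>> {"api": "jog_arm", "payload": {"targets": [[0,0,0,0,0,-0.163,0.5],[0,0,0,0,0,-0.163,0.5],[0,0,0,0,0,-0.163,0.5],[0,0,0,0,0,-0.163,0.5],[0,0,0,0,0,-0.163,0.5],[0,0,0,0,0,-0.163,0.5],[0,0,0,0,0,0,0.5]]}}

```text
time_s: 15.35
tcp_pos: [0.4453, 0.3689, 0.2456]
tool_rot: [-0.001, 0.468, 0.884, -0.0]
ft_force: [-0.1, -0.5, 0.1]
grip_width: 0.0427
```

```bash
python3 wc.py pics/w4.png
```

```text
t 15.35 tcp [445.3 368.9 245.6] w 42.7 xaxis yaw 124.19 tilt z [-0.001 -0.    -1.   ] F [-0.1 -0.5  0.1]
(353, 146, 115, 111) (array([387.5, 465.5]), 96.9, 96.7, 37.6)
(266, 91, 38, 200) (array([444.2, 374.1]), 172.4, 29.8, 33.7)
```

View pics/w4.png

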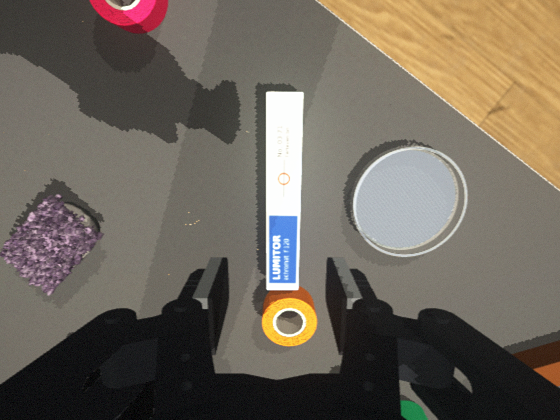

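>>> {"api": "jog_arm", "payload": {"targets": [[0.033,0.01,0.28,0,0,0.01,0.5],[0,0,0.28,0,0,0,0.5],[0,0,0.28,0,0,0,0.5],[0,0,0.27,0,0,0,0.5],[0,0,0,0,0,0,0.2],[0,0,0,0,0,0,0.2],[0,0,0,0,0,0,0.2]], "force": 40}}

```text
time_s: 16.1
tcp_pos: [0.4453, 0.3746, 0.0816]
tool_rot: [0.001, 0.472, 0.881, 0.001]
ft_force: [0.8, 0.7, -0.7]
grip_width: 0.0288
```

>>> {"api": "jog_arm", "payload": {"targets": [[0,0,-0.15,0,0,0,0.2],[0,0,-0.3,0,0,0,0.2],[0,0,-0.3,0,0,0,0.2],[0,0,-0.2,0,0,0,0.2],[0,0,0,0,0,0,0.2]]}}

```text
time_s: 16.6
tcp_pos: [0.4468, 0.3756, 0.2304]
tool_rot: [0.004, 0.472, 0.881, 0.006]
ft_force: [0.4, 0.7, -0.1]
grip_width: 0.0281
```

```bash
python3 uv.py
```

```text
t 16.6 tcp [446.8 375.6 230.4] w 28.1 xaxis yaw 123.65 tilt z [ 0.013  0.007 -1.   ] F [ 0.4  0.7 -0.1]
u,v [374.8 447.4]
```

>>> {"api": "jog_arm", "payload": {"targets": [[0,0,0,0,0,0.162,0.2],[0,0,0,0,0,0.162,0.2],[0,0,0,0,0,0.162,0.2],[0,0,0,0,0,0.162,0.2],[0,0,0,0,0,0.162,0.2],[0,0,0,0,0,0.162,0.2]]}}

```text
time_s: 17.2
tcp_pos: [0.4441, 0.3739, 0.2232]
tool_rot: [0.0, 0.768, 0.64, 0.001]
ft_force: [-0.6, 0.7, -1.1]
grip_width: 0.0283
```

>>> {"api": "jog_arm", "payload": {"targets": [[-0.288,0.09,0,0,0,0,0.2],[-0.288,0.09,0,0,0,0,0.2],[-0.288,0.09,0,0,0,0,0.2],[-0.288,0.09,0,0,0,0,0.2],[-0.288,0.09,0,0,0,0,0.2],[-0.288,0.09,0,0,0,0,0.2],[-0.288,0.09,0,0,0,0,0.2],[-0.288,0.09,0,0,0,0,0.2]]}}

```text
time_s: 18.0
tcp_pos: [0.4901, 0.013, 0.2233]
tool_rot: [0.001, 0.767, 0.642, 0.001]
ft_force: [1.3, 0.7, -0.8]
grip_width: 0.028
```

>>> {"api": "jog_arm", "payload": {"targets": [[-0.288,0.09,0,0,0,0,0.2],[-0.288,0.09,0,0,0,0,0.2],[-0.288,0.09,0,0,0,0,0.2],[-0.288,0.09,0,0,0,0,0.2],[0,0,0,0,0,0,0.2]]}}

```text
time_s: 18.5
tcp_pos: [0.5139, -0.1705, 0.2233]
tool_rot: [0.003, 0.768, 0.64, 0.0]
ft_force: [-0.1, 0.9, -0.7]
grip_width: 0.0284
```

```bash
python3 uv.py
```

```text
t 18.5 tcp [ 513.9 -170.5  223.3] w 28.4 xaxis yaw 79.61 tilt z [ 0.003 -0.004 -1.   ] F [-0.1  0.9 -0.7]
u,v [535.7 -78.6]
```

>>> {"api": "jog_arm", "payload": {"targets": [[0.01,-0.005,0.3,0,0,-0.006,0.2],[0,0,0.2,0,0,0,0.2],[0,0,0.1,0,0,0,0.2],[0,0,0,0,0,0,0.2],[0,0.015,0,0,0,0,0.2],[0,0,0,0,0,0,0.2]]}}

```text
time_s: 19.1
tcp_pos: [0.5157, -0.1637, 0.1336]
tool_rot: [0.001, 0.765, 0.644, 0.0]
ft_force: [-1.1, -1.2, -0.7]
grip_width: 0.0283
```

>>> {"api": "jog_arm", "payload": {"targets": [[0,0.015,0,0,0,0,0.2],[0,0,0,0,0,0,0.2]]}}

```text
time_s: 19.3
tcp_pos: [0.5161, -0.1636, 0.1328]
tool_rot: [-0.001, 0.765, 0.644, -0.001]
ft_force: [-4.9, 0.5, 0.6]
grip_width: 0.0282
```

```bash
python3 uv.py
```

```text
t 19.3 tcp [ 516.1 -163.6  132.8] w 28.2 xaxis yaw 80.22 tilt z [-0.002  0.    -1.   ] F [-4.9  0.5  0.6]
u,v [536.7 -71.5]
```

>>> {"api": "jog_arm", "payload": {"targets": [[0,0.004,0.018,0,0,0,0.2],[0,0,0,0,0,0,0.45],[0,0,0,0,0,0,0.45],[0,0,-0.33,0,0,0,0.45],[-0.24,0.02,0,0,0,0,0],[0,0,0,0,0,0,0],[0,0,0.315,0,0,0,0],[0,0,0,0,0,0,0]]}}

```text
time_s: 20.1
tcp_pos: [0.5119, -0.1985, 0.1276]
tool_rot: [-0.004, 0.765, 0.644, -0.001]
ft_force: [-1.5, 0.1, -1.5]
grip_width: -0.0003
```

>>> {"api": "jog_arm", "payload": {"targets": [[0.08,0,0,0,0,0,0],[0.04,0,0,0,0,0,0],[0.03,0,0,0,0,0,0],[0.02,0,0,0,0,0,0],[0,0,0,0,0,0,0]]}}

```text
time_s: 20.6
tcp_pos: [0.5194, -0.1744, 0.1325]
tool_rot: [0.001, 0.765, 0.645, 0.0]
ft_force: [-0.1, -0.5, -1.6]
grip_width: -0.0002
```

```bash
python3 uv.py
```

```text
t 20.6 tcp [ 519.4 -174.4  132.5] w -0.2 xaxis yaw 80.26 tilt z [ 0.001 -0.001 -1.   ] F [-0.1 -0.5 -1.6]
u,v [541.7 -81.6]
```

>>> {"api": "jog_arm", "payload": {"targets": [[0.02,0,0,0,0,0,0],[0.01,0,0,0,0,0,0],[0,0,0,0,0,0,0]]}}

```text
time_s: 20.9
tcp_pos: [0.5196, -0.1704, 0.1316]
tool_rot: [-0.0, 0.765, 0.644, 0.0]
ft_force: [0.2, -0.7, 0.5]
grip_width: 0.0002
```

>>> {"api": "jog_arm", "payload": {"targets": [[0.01,0,0,0,0,0,0],[0,0,0,0,0,0,0]]}}

```text
time_s: 21.1
tcp_pos: [0.5199, -0.1691, 0.1316]
tool_rot: [0.0, 0.765, 0.644, -0.0]
ft_force: [-0.4, -0.1, 0.7]
grip_width: 0.0001
```

>>> {"api": "jog_arm", "payload": {"targets": [[0.008,0,0,0,0,0,0],[0,0,0,0,0,0,0]]}}

```text
time_s: 21.3
tcp_pos: [0.5199, -0.1688, 0.1317]
tool_rot: [0.001, 0.765, 0.644, -0.001]
ft_force: [-1.0, -3.9, -1.0]
grip_width: 0.0002
```

>>> {"api": "jog_arm", "payload": {"targets": [[0.006,0,0,0,0,0,0],[0,0,0,0,0,0,0],[-0.03,0,0,0,0,0,0],[0,0,-0.333,0,0,0,0.5],[0,0,-0.333,0,0,0,0.9],[-0.1,-0.3,-0.05,0,0,0,0.9],[-0.2,-0.05,-0.1,0,0,0,0.9],[0,0,0,0,0,0,0.9]]}}

```text
time_s: 22.1
tcp_pos: [0.4591, -0.2089, 0.256]
tool_rot: [0.002, 0.766, 0.643, 0.0]
ft_force: [0.6, -0.2, -0.1]
grip_width: 0.0724
```

```bash
python3 uv.py; cat > meas.py <<'E'
from h import *
import sys
C=cam('wrist');im=viewer.get_image('wrist')[:,:,::-1].copy();cv2.imwrite(sys.argv[1],im);np.savez(sys.argv[1]+'.npz',K=C[0],R=C[1],t=C[2])
H,S,V=cv2.split(cv2.cvtColor(im,cv2.COLOR_BGR2HSV))
T=np.array([[.9848,-.1736],[.1736,.9848]])
cm=(V<75)|(S<60)
u,v,z=540,0,0.05
a=proj(C,np.array([[.49,-.253,.06]]))[0];print('charger px',a)
roi=np.zeros(H.shape,bool);r=[int(max(0,a[1]-65)),int(a[1]+65),int(max(0,a[0]-65)),int(a[0]+65)];roi[r[0]:r[1],r[2]:r[3]]=1
for c in comps(roi&cm,1000): R=rect(C,c,.08);print('charger',R,'uv',T@R[0],cv2.boundingRect(c))
E
python3 meas.py pics/w5.png
```

```text
t 22.1 tcp [ 459.1 -208.9  256. ] w 72.4 xaxis yaw 80.08 tilt z [ 0.003 -0.003 -1.   ] F [ 0.6 -0.2 -0.1]
u,v [ 488.4 -126.1]
charger px [230.55046422 246.91863248]
charger (array([ 508.7, -296.2]), 40.9, 20.5, -13.8) uv [ 552.38808 -203.38744] (165, 264, 27, 47)
charger (array([ 488.6, -252.4]), 64.5, 45.2, 15.0) uv [ 524.98992 -163.74256] (186, 208, 83, 92)
```

View pics/w5.png

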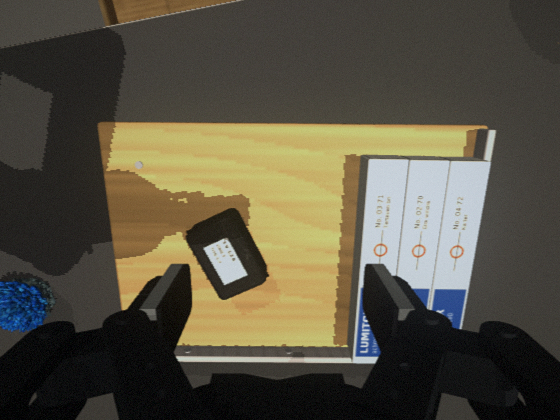

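The cartons form a tight row against the fence and stop, with their front ends even at row ~158. The charger is at (228,254), and I'll grip it by its ends.

>>> {"api": "jog_arm", "payload": {"targets": [[-0.126,0.123,0,0,0,0,1],[-0.126,0.123,0,0,0,0,1],[0,0,0,0,0,0.18,1],[0,0,0,0,0,0.18,1],[0,0,0,0,0,0.18,1],[0,0,0,0,0,0.18,1],[0,0,0,0,0,0.18,1],[0,0,0,0,0,0.18,1]]}}

```text
time_s: 22.95
tcp_pos: [0.4905, -0.2494, 0.253]
tool_rot: [-0.001, 0.963, 0.27, -0.0]
ft_force: [-0.8, -0.6, -0.1]
grip_width: 0.0853
```

>>> {"api": "jog_arm", "payload": {"targets": [[0,0,0,0,0,0.18,1],[0,0,0,0,0,0.18,1],[0,0,0,0,0,0,1]]}}

```text
time_s: 23.25
tcp_pos: [0.4904, -0.2495, 0.253]
tool_rot: [-0.001, 0.991, 0.134, -0.0]
ft_force: [0.3, 0.5, -0.7]
grip_width: 0.0855
```

```bash
python3 uv.py; python3 meas.py pics/w6.png
```

```text
t 23.25 tcp [ 490.4 -249.5  253. ] w 85.5 xaxis yaw 15.37 tilt z [-0.001  0.002 -1.   ] F [ 0.3  0.5 -0.7]
u,v [ 526.2 -160.5]
charger px [273.92337006 208.24985148]
charger (array([ 492.2, -252.1]), 60.1, 44.3, 15.4) uv [ 528.48312 -162.82216] (235, 185, 85, 60)
```

>>> {"api": "jog_arm", "payload": {"targets": [[0.005,0.018,0.296,0,0,0,1],[0,0,0.296,0,0,0,1],[0,0,0.296,0,0,0,1],[0,0,0,0,0,0,1],[0,0,0,0,0,0,0.6],[0,0,0,0,0,0,0.6],[0,0,0,0,0,0,0.6]], "force": 40}}

```text
time_s: 24.0
tcp_pos: [0.4928, -0.2537, 0.1235]
tool_rot: [0.002, 0.991, 0.134, 0.002]
ft_force: [0.4, -0.6, -0.7]
grip_width: 0.0618
```

>>> {"api": "jog_arm", "payload": {"targets": [[0,0,-0.08,0,0,0,0.6],[0,0,0,0,0,0.141,0.6],[0,0,0,0,0,0.141,0.6],[0,0,0,0,0,0.141,0.6],[0,0,0,0,0,0.141,0.6],[0,0,0,0,0,0,0.6]]}}

```text
time_s: 24.6
tcp_pos: [0.492, -0.2532, 0.1347]
tool_rot: [0.001, 0.996, -0.087, 0.001]
ft_force: [0.9, 0.3, -0.5]
grip_width: 0.0612
```

```bash
python3 uv.py
```

```text
t 24.6 tcp [ 492.  -253.2  134.7] w 61.2 xaxis yaw -10.02 tilt z [ 0.002 -0.002 -1.   ] F [ 0.9  0.3 -0.5]
u,v [ 528.4 -163.9]
```

>>> {"api": "jog_arm", "payload": {"targets": [[0.038,-0.23,0,0,0,0,0.6],[0.038,-0.23,0,0,0,0,0.6],[0,0,0.075,0,0,0,0.6],[0,-0.03,0,0,0,0,0.6],[0,-0.02,0,0,0,0,0.6],[0,0,0,0,0,0,0.6]]}}

```text
time_s: 25.2
tcp_pos: [0.5166, -0.1799, 0.1226]
tool_rot: [0.0, 0.996, -0.086, 0.001]
ft_force: [0.5, 0.4, 5.8]
grip_width: 0.0611
```

```bash
python3 uv.py
```

```text
t 25.2 tcp [ 516.6 -179.9  122.6] w 61.1 xaxis yaw -9.91 tilt z [ 0.002 -0.001 -1.   ] F [0.5 0.4 5.8]
u,v [540.  -87.5]
```

>>> {"api": "jog_arm", "payload": {"targets": [[0,-0.01,-0.005,0,0,0,0.6],[0,0,0,0,0,0,0.6]]}}

```text
time_s: 25.4
tcp_pos: [0.5162, -0.1783, 0.1227]
tool_rot: [0.0, 0.996, -0.087, 0.0]
ft_force: [-0.5, 0.0, 5.0]
grip_width: 0.0615
```

>>> {"api": "jog_arm", "payload": {"targets": [[0,-0.01,0,0,0,0,0.6],[0,0,0,0,0,0,0.6]]}}

```text
time_s: 25.6
tcp_pos: [0.5165, -0.1771, 0.1227]
tool_rot: [0.001, 0.996, -0.087, 0.0]
ft_force: [-2.0, -3.2, 5.1]
grip_width: 0.0613
```

>>> {"api": "jog_arm", "payload": {"targets": [[0,-0.01,0,0,0,0,0.6],[0,0,0,0,0,0,0.6]]}}

```text
time_s: 25.8
tcp_pos: [0.5169, -0.1756, 0.1227]
tool_rot: [0.001, 0.996, -0.087, 0.0]
ft_force: [-1.1, -2.8, 5.1]
grip_width: 0.0616
```

>>> {"api": "jog_arm", "payload": {"targets": [[0,-0.008,0,0,0,0,0.6],[0,0,0,0,0,0,0.6]]}}

```text
time_s: 26.0
tcp_pos: [0.5169, -0.1752, 0.1227]
tool_rot: [0.001, 0.996, -0.087, 0.0]
ft_force: [-2.7, -6.8, 4.7]
grip_width: 0.0612
```

>>> {"api": "jog_arm", "payload": {"targets": [[0,-0.008,0,0,0,0,0.6],[0,0,0,0,0,0,0.6]]}}

```text
time_s: 26.2
tcp_pos: [0.517, -0.1751, 0.1227]
tool_rot: [0.002, 0.996, -0.087, 0.0]
ft_force: [-3.1, -10.0, 4.2]
grip_width: 0.0614
```

>>> {"api": "jog_arm", "payload": {"targets": [[0,0,0,0,0,0,0.95],[0,0,0,0,0,0,0.95],[0,0,-0.3,0,0,0,0.95],[0,0,-0.333,0,0,0,0.95],[0,0.333,-0.1,0,0,0,0.95],[0,0.2,-0.1,0,0,0,0.95],[0,0,0,0,0,0,0.95]]}}

```text
time_s: 26.9
tcp_pos: [0.5039, -0.2527, 0.2487]
tool_rot: [0.002, 0.996, -0.088, 0.002]
ft_force: [0.1, 0.6, -0.0]
grip_width: 0.0811
```

```bash
python3 - <<'E'
from h import *
st()
for n in('wrist','top'):
    im=viewer.get_image(n)[:,:,::-1].copy();cv2.imwrite(f'pics/{n}7.png',im)
E
```

```text
t 26.9 tcp [ 503.9 -252.7  248.7] w 81.1 xaxis yaw -10.12 tilt z [ 0.003 -0.003 -1.   ] F [ 0.1  0.6 -0. ]
```

View pics/wrist7.png

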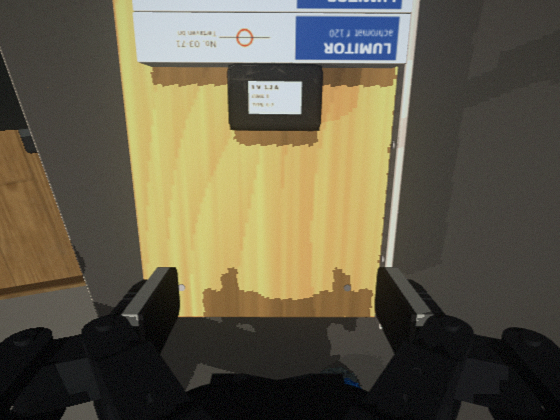

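View pics/top7.png

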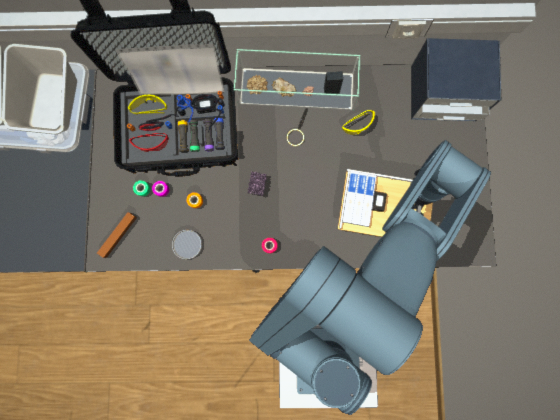

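The charger is flush along the third carton and centred on it: charger columns 229–322, carton columns 136–408. The bystanders look unmoved in the top view, except blue_crystal, which the arm hides there.

```bash
python3 -c "
from bench import env
print(env.job_done(), env.get_obs()['time_s'])"
```

```text
the job is handed in; nothing more can be done
the job is handed in; nothing more can be done
```

The job is handed in after about 27 s of the 72 s allowed, and the last pictures show the shelf as asked.

- **Cartons:** Carton c was squared up and pushed against the back stop and fence. The two table cartons were then placed beside it, each pushed back until it touched the stop and pressed sideways until the row was tight. After the third one, the wrist picture showed the three touching, with their front ends even.
- **Charger:** I gripped it by its ends, turned it long side along the third carton, slid it up to contact (about 10 N) and released it. The last wrist picture shows it flush and within about 2 mm of the carton's middle.
- **Bystanders:** In the last top picture the amethyst, both tape rolls, the dish and the brown look-alike looked unmoved. The arm hid blue_crystal there, but it was never approached.
- **Checks that disagreed:** Early angle readings for carton c differed, -1.8° from the wrist camera and -4.3° from the top; I used about -4°. No checks failed. Contact forces read stayed near 10 N or below.

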